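# Clamp a grinding jar in the bench mill

## Task

Lay the steel grinding jar in the mill's cradle, between the end stop and the open clamp pad, let go of it, and then swing the orange-gripped cam lever over its high point until it snaps fully closed, so that the jar is clamped tight against the end stop. Leave the mortar, the bottle and the beaker where they stand.

Things in the scene. Friction and masses are not known exactly. Their poses are not given: they have to be found in the camera images.
- jar: Loose steel grinding jar, 100 mm long, 0.35 to 0.7 kg: a cylinder of 44 mm diameter, bare for 76 mm between two square end collars (52 x 52 mm, 12 mm thick, one light blue, one dark), so that it lies flat. Origin: centre of its underside; its length runs along its y, z up, cylinder axis at z = 26 mm. Starts on the bench. Either end may face the stop.
- mill: Fixed white bench mill, 200 (x) by 360 (y) by 60 mm high, aluminium deck on top at z = 60 mm. Origin: centre of its underside; z up. Along its y from -y to +y: end stop (face at y = -130 mm, 120 mm wide, 50 mm high), cradle, clamp pad, cam lever. A clamped jar lies against the stop, its origin at mill y = -80 mm.
- seat (a point): Middle of the cradle on the deck, at mill (0, -75, 60) mm, axes as the mill's. Four blue blocks, 14 mm high, at seat x = +/-31 to 41 and y = +/-37 to 59 mm guide the jar's collars with 5 mm play each side; fingers have room between them (|y| below 37 mm). Stop face at seat y = -55, open pad's face at +55 mm: 10 mm play lengthwise.
- pad: Round rubber-faced clamp pad, 46 mm diameter, spring-backed, facing -y of the mill, its centre 27 mm above the deck. The lever's cam drives it up to 14 mm towards the stop, pushing the jar along and pressing it with about 13 N when closed. Origin: centre of its back, 14 mm behind its face.
- lever (a joint): Cam lever angle, rad: 0 = open (standing up, leaning 5 degrees towards the cradle), growing as it swings over away from the cradle to 1.66 = fully closed (level, pointing to mill +y). A spring resists (up to about 10 N at the bar, most near 0.5) and throws it back if let go before the high point at about 1.30; past it the spring snaps it on to the closed stop and holds it.
- lever_pivot (a point): The lever's hinge axis, which runs along the mill's x; at mill (0, 45, 110) mm (50 mm above the deck).
- lever_bar (a point): Middle of the lever's orange grip bar: 16 mm diameter, 88 mm long along the mill's x, 120 mm from the pivot, between two flat steel side arms, so that fingers can pinch it from above at its middle or push it. Its centre is 229 mm above the bench when open, 110 mm when closed (50 mm above the deck, free underneath).
- mortar: Bystander: white ceramic bowl, 110 mm across, 60 mm high, loose, to the right beyond the jar. Origin: centre of its underside.
- bottle: Bystander: white closed jar with a blue cap, 72 mm diameter, 140 mm high, loose, to the left. Origin: centre of its underside.
- beaker: Bystander: glass beaker, 76 mm across, 100 mm high, loose, to the left. Origin: centre of its underside.
There are look-alikes about, which are no part of the job. Leave any green or red look-alike of the jar alone.

How it is judged:
By the outcome, as a careful person would: the job done as asked, in the order asked, and still so for the second after the job is handed in, with the robot touching nothing.
It also fails if it takes over 58 s, if anything falls off the work surface, if the arm or the gripper's body presses on something with over 40 N, if the wrist force passes 120 N, or if a joint passes its speed limit or range.

## Robot

A 6-joint arm with a two-finger parallel gripper is mounted at the origin on the work surface. World frame = base frame: x ahead of the robot, y to its left, z up, the work surface at z = 0. Lengths are in mm, angles in rad, forces in N, time in s.
With the tool pointing down it reaches from about 250 to 800 mm from the base axis. Payload 3.9 kg.
Tool frame: the origin (TCP) lies midway between the tips of the shut fingers; the grasp point (between the pads) lies bot.grip_point_offset behind it (bot.grip_point_offset is the distance from the TCP to the grasp point, in mm); z points along the fingers, x is the direction in which the jaws open and shut, and the axes are right-handed (so a half turn about z gives the same grasp; the last joint's range is limited). The gripper opens to 85 mm and grips with 20 to 120 N. Pads are 22 mm wide; open, the fingers measure 114 mm over their backs; the gripper's body (76 mm by 85 mm) begins 54 mm behind the grasp point. The pads swing forward as they close: fully open they stand 13 mm farther back than shut.
Start: joints at [1.132, 0.26, -0.138, 1.173, 0, 1.571], TCP at [223.042, 475.255, 231.304] pointing down, gripper open.
Joint ranges: [-2.78, 2.78], [-0.83, 1.72], [-1.28, 1.37], [-1.9, 2.12], [-1.57, 1.48], [-3.14, 3.14]. Speed limits (rad/s): [2.57, 2.57, 3.14, 3.14, 3.14, 3.14].

## Interface

Orientations are given as [roll, pitch, yaw] about the fixed x, y, z axes, in that order (R = Rz(yaw) Ry(pitch) Rx(roll)).
In Python, from plant import bot gives the robot as it stands.
- The arm moves only by the shell command python3 -m handwheel 'ROWS' [FORCE]. ROWS is JSON, a list that holds one entry, the list of rows, each a list of 7 numbers: the turn, a rotation vector about the tool's x, y, z in rad, then the shift along the tool's x, y, z in m, then the opening, from 0 (shut) to 1 (fully open). A call has 1 to 8 rows; each row is the pose to reach, as a shift and turn from the pose measured when the call began, along the tool's axes at that moment; what a row does not reach only later rows make up. A row lasts 1/10 s, in which the tool goes at most 50 mm and 8.59 degrees, less where a joint would pass 70% of its speed; a pose out of reach is approached as far as the arm can. A call with a gripper value outside its range is refused whole. The fingers move at their own pace and stop on an object; FORCE is the grip in N (left out, the last holds). Time passes only in rows, so rows that repeat a pose let the fingers close. It gives the time, the measured TCP pose, the force and the opening at its end, in the units of the state.
- bot.sense(): the state, without advancing time (a new reading comes with each control period).
- bot.read_camera(name): name is "scene" or "top" or "wrist"; returns a dict with "color" (384x512x3 uint8, red, green, blue), "depth" (384x512 float32, mm along the optical axis (not along the pixel's ray), 0 where there is no reading), "vfov" (degrees; the focal length in pixels is half the picture's height over the tangent of half this angle, whatever the lens; pixels are square), "cx", "cy" (the principal point, pixels), "T" (4x4, takes a point from camera to world coordinates); the wrist camera has in their place "T_tool_cam" (4x4, takes a point from camera to tool coordinates, whose origin is the TCP and whose axes are the tool frame's). Camera axes: x right, y down, z forward; pixel columns grow to the right and rows downward; lengths in mm; the calibration is good to about 2 mm. A picture is of the moment at which its call begins: read the wrist's pose just before it.
- bot.close_job(): hands the job in, once; it reports no verdict.
The state is a dict: "t": time; "joint_positions": joint angles; "dq": joint speeds; "joint_torque": joint torques, N m; "tcp_pos": TCP position; "ee_rot": TCP orientation; "ft_force": force on the tool from outside, world axes, zero at the start; "ft_torque": the same for the moment, N m; "gripper_width": finger opening in mm.
Only numpy, scipy, OpenCV 4.12 (cv2) and the standard library are available. Lean on these libraries where they do the work, as an engineer would, in place of code of your own. Each camera call takes 0.05 s, during which the arm holds its last target.

## Working session

There is one attempt and no reset: what is moved stays moved. The work goes in short steps, Python scripts to look and compute and a shell command to move; the robot and the scene stay as the last step left them, time stands still between calls to the robot, and variables do not carry over. Pictures are saved under pics/ and viewed, and the job is handed in when it is done.

```bash
ls; mkdir -p pics; python3 - <<'E'
from plant import bot
import cv2,numpy as np
s=bot.sense();print(s['t'],s['tcp_pos'],s['ee_rot'],s['gripper_width'],bot.grip_point_offset)
for n in ['scene','top']:
    c=bot.read_camera(n);cv2.imwrite(f'pics/{n}0.png',c['color'][:,:,::-1]);np.savez(f'{n}0.npz',**c)
    print(n,c['vfov'],c['cx'],c['cy'],np.round(c['T'],3).tolist())
E
```

```text
pics
0.0 [222.75975813 474.67352177 230.47098692] [-3.14157570e+00  1.92318151e-03  1.13206091e+00] 85.19992331757477 18.700000000000003
scene 43.0516744286124 257.38084649873065 196.1770390812269 [[0.712, 0.488, -0.505, 1145.099], [0.702, -0.478, 0.529, -615.698], [0.017, -0.731, -0.683, 1026.061], [0.0, 0.0, 0.0, 1.0]]
top 56.0207306002578 255.37433756577323 185.7178987906357 [[-0.003, -0.992, 0.128, 373.02], [-1.0, 0.003, 0.003, 42.05], [-0.004, -0.128, -0.992, 1248.649], [0.0, 0.0, 0.0, 1.0]]
```

View pics/scene0.png

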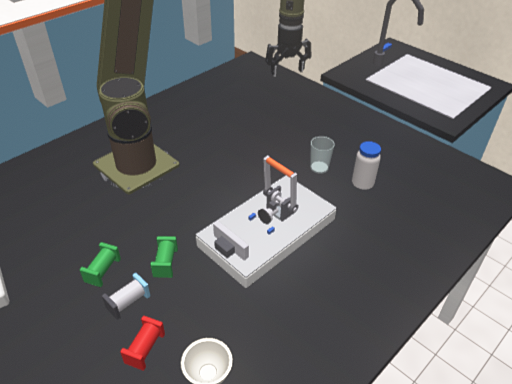

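View pics/top0.png

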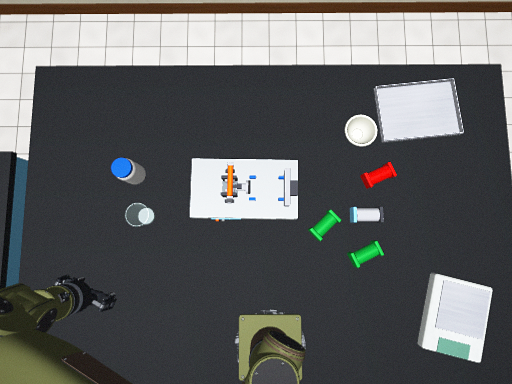

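The pictures show the jar at top (367,214), with its light blue collar on the left (+y), two green look-alikes at (325,225) and (367,254), and a red one at (380,175). The mill spans (190–298, 158–220), with the stop to the right (-y) and the lever standing at (230,185). Next I'll measure the jar and the mill.

```bash
cat > h.py <<'E'
import numpy as np,cv2
def ray(c,T,uv):
    f=c['color'].shape[0]/2/np.tan(np.radians(float(c['vfov']))/2)
    uv=np.atleast_2d(uv).astype(float)
    d=np.c_[(uv[:,0]-c['cx'])/f,(uv[:,1]-c['cy'])/f,np.ones(len(uv))]
    return T[:3,3],d@T[:3,:3].T
def onz(c,T,uv,z):
    o,d=ray(c,T,uv); return o+d*((z-o[2])/d[:,2])[:,None]
def cloud(c,T):
    h,w=c['depth'].shape;v,u=np.mgrid[:h,:w]
    o,d=ray(c,T,np.c_[u.ravel(),v.ravel()])
    return (o+d*c['depth'].reshape(-1,1)).reshape(h,w,3)
E
python3 - <<'E'
import numpy as np,cv2
from h import *
for n in ['top','scene']:
    c=dict(np.load(n+'0.npz'));T=c['T'];P=cloud(c,T);ok=c['depth']>0
    hsv=cv2.cvtColor(c['color'],cv2.COLOR_RGB2HSV)
    X,Y,Z=P[...,0],P[...,1],P[...,2]
    # mill deck
    m=ok&(abs(Z-60)<8)&(X>300)&(X<700)&(Y>-150)&(Y<330)&(hsv[...,2]>150)
    k,l,st,_=cv2.connectedComponentsWithStats(m.astype(np.uint8));i=1+np.argmax(st[1:,4])
    q=P[l==i];print(n,'deck',len(q),np.median(q[:,2]),cv2.minAreaRect(q[:,:2].astype(np.float32)))
    o=(hsv[...,0]<15)&(hsv[...,1]>170)&(hsv[...,2]>120)&ok&(Z>180)&(X<800)
    q=P[o];print('bar',len(q),q.mean(0),np.ptp(q,axis=0), cv2.minAreaRect(q[:,:2].astype(np.float32)))
    j=ok&(Z>8)&(Z<60)&(X>350)&(X<520)&(Y<-180)&(Y>-380)&(hsv[...,1]<130)
    k,l,st,_=cv2.connectedComponentsWithStats(j.astype(np.uint8))
    for i in range(1,k):
        if st[i,4]>80:
            q=P[l==i];print('jar',st[i],q.mean(0),q[:,2].max(),cv2.minAreaRect(q[:,:2].astype(np.float32)))
E
```

```text
top deck 5241 60.457270096410184 ((518.3224487304688, 84.86536407470703), (355.3077697753906, 200.23660278320312), 89.12260437011719)
bar 56 [508.3251235  115.11082852 234.96092133] [83.77558106 14.52130975  9.08547497] ((518.7423706054688, 118.57476043701172), (83.75904846191406, 14.520359992980957), 0.0902102068066597)
jar [353 206  31  16 412] [ 432.04748885 -330.23176472   45.39850325] 57.3908471422244 ((433.24615478515625, -327.5137939453125), (49.791473388671875, 100.16805267333984), 0.0006242957315407693)
scene deck 4655 58.75438496878007 ((520.366455078125, 83.89925384521484), (361.9901428222656, 201.50599670410156), 88.9725112915039)
bar 693 [-327.76844491   16.99602354  371.76272005] [953.90859225 357.35527275 163.89304249] ((72.18258666992188, -12.016082763671875), (355.929443359375, 952.9816284179688), 85.09860229492188)
jar [102 273  48  46 914] [ 440.46047154 -329.96520662   39.24428353] 55.58396794375312 ((433.4715270996094, -326.9289855957031), (53.73334884643555, 101.38214874267578), 0.046550847589969635)
```

```bash
python3 - <<'E'
import numpy as np,cv2
c=dict(np.load('top0.npz'))['color'][:,:,::-1];a=cv2.resize(c[150:230,180:310],None,fx=6,fy=6);cv2.imwrite('pics/millz.png',a)
a=cv2.resize(c[165:265,310:400],None,fx=6,fy=6);cv2.imwrite('pics/jarz.png',a)
E
```

```text
(no output)
```

View pics/millz.png

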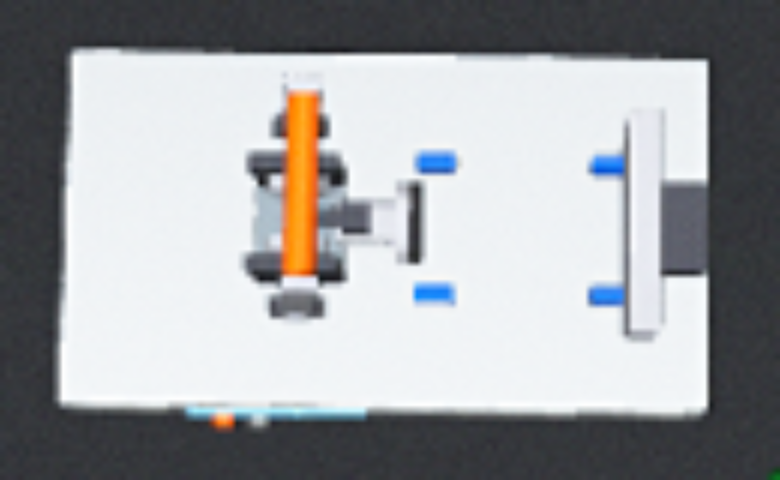

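View pics/jarz.png

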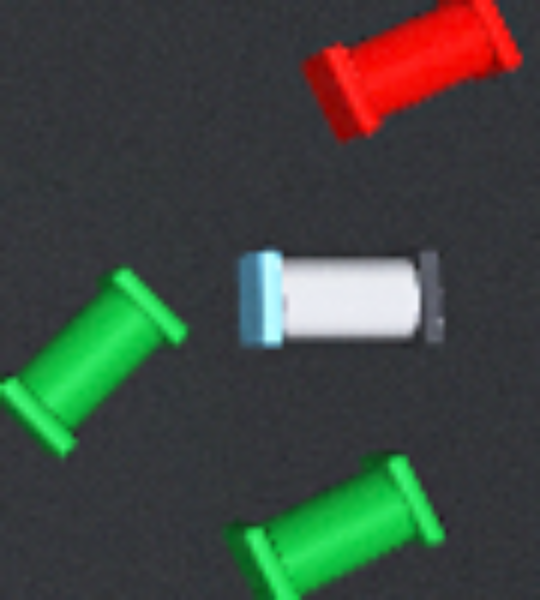

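Deck centre comes out near (519, 84) with yaw about -0.9°, and the jar near (433, -327) with yaw about 0. I'll go to a look pose over the cradle first so the wrist camera can refine the seat.

```bash
cat > d.py <<'E'
import sys,numpy as np
from scipy.spatial.transform import Rotation as R
from plant import bot
# usage: d.py x y z yaw : delta in tool axes
x,y,z,yaw=map(float,sys.argv[1:5]);s=bot.sense()
A=R.from_euler('xyz',s['ee_rot']);B=R.from_euler('xyz',[np.pi,0,yaw])
print(np.round(s['tcp_pos'],1),np.round(s['ee_rot'],4),'w',round(s['gripper_width'],1),'f',np.round(s['ft_force'],1))
print('turn',np.round((A.inv()*B).as_rotvec(),4),'shift m',np.round(A.inv().apply(np.array([x,y,z])-s['tcp_pos'])/1000,4))
E
python3 d.py 430 20 300 0; python3 - <<'E'
from plant import bot;import numpy as np
c=bot.read_camera('wrist');print(c['vfov'],c['cx'],c['cy'],np.round(c['T_tool_cam'],3).tolist())
E
```

```text
[222.8 474.7 230.6] [3.1416e+00 1.8000e-03 1.1320e+00] w 85.5 f [-0.2 -0.1  0.5]
turn [1.000e-03 1.600e-03 1.132e+00] shift m [-0.3237  0.3808 -0.0689]
60.69676584061218 253.07487904046118 192.19223436833005 [[1.0, -0.001, 0.0, 1.121], [0.001, 0.957, 0.289, -72.962], [-0.001, -0.289, 0.957, -142.725], [0.0, 0.0, 0.0, 1.0]]
```

The wrist camera sits 73 mm off the tool on its -y side. With yaw 0 it could hit the upright lever, so I'll use yaw π, which puts the camera on the stop side. First I'll check which way joint 6 turns.

```bash
python3 -m handwheel '[[[0,0,-0.15,0,0,-0.03,1],[0,0,-0.15,0,0,-0.03,1]]]'; python3 d.py 430 0 300 3.1416; python3 -c "
from plant import bot;print(bot.sense()['joint_positions'])"
```

```text
t: 0.35
tcp_pos: [223.5, 476.2, 263.2]
ee_rot: [3.141, -0.003, 1.283]
ft_force: [0.4, -0.0, -0.4]
gripper_width: 85.6
[223.5 476.2 263.2] [ 3.1411e+00 -3.0000e-03  1.2834e+00] w 85.6 f [ 0.4 -0.  -0.4]
turn [ 3.1000e-03 -1.6000e-03 -1.8582e+00] shift m [-0.398   0.3331 -0.0378]
[ 1.13206622e+00  2.48181324e-01 -7.08355050e-02  1.24876103e+00
 -7.09085061e-06  1.41950549e+00]
```

```bash
python3 -m handwheel '[[[0,0,-1.858,-0.398,0.333,-0.038,1],[0,0,-1.858,-0.398,0.333,-0.038,1],[0,0,-1.858,-0.398,0.333,-0.038,1],[0,0,-1.858,-0.398,0.333,-0.038,1],[0,0,-1.858,-0.398,0.333,-0.038,1],[0,0,-1.858,-0.398,0.333,-0.038,1],[0,0,-1.858,-0.398,0.333,-0.038,1],[0,0,-1.858,-0.398,0.333,-0.038,1]]]'; python3 d.py 500 -20 300 3.1416
```

```text
t: 1.15
tcp_pos: [363.1, 156.8, 286.9]
ee_rot: [3.14, 0.001, 2.325]
ft_force: [1.2, 0.3, -0.1]
gripper_width: 85.0
[363.1 156.8 286.9] [3.1400e+00 7.0000e-04 2.3245e+00] w 85.0 f [ 1.2  0.3 -0.1]
turn [ 0.0012  0.0013 -0.8171] shift m [-0.2226 -0.0212 -0.0129]
```

```bash
python3 -m handwheel '[[[0.001,0.001,-0.817,-0.223,-0.021,-0.013,1],[0.001,0.001,-0.817,-0.223,-0.021,-0.013,1],[0.001,0.001,-0.817,-0.223,-0.021,-0.013,1],[0.001,0.001,-0.817,-0.223,-0.021,-0.013,1],[0.001,0.001,-0.817,-0.223,-0.021,-0.013,1],[0.001,0.001,-0.817,-0.223,-0.021,-0.013,1],[0.001,0.001,-0.817,-0.223,-0.021,-0.013,1],[0.001,0.001,-0.817,-0.223,-0.021,-0.013,1]]]'; cat > w.py <<'E'
import sys,numpy as np,cv2
from scipy.spatial.transform import Rotation as R
from plant import bot
s=bot.sense();c=bot.read_camera('wrist')
W=np.eye(4);W[:3,:3]=R.from_euler('xyz',s['ee_rot']).as_matrix();W[:3,3]=s['tcp_pos']
c['T']=W@c['T_tool_cam'];np.savez(sys.argv[1]+'.npz',**c);cv2.imwrite(f'pics/{sys.argv[1]}.png',c['color'][:,:,::-1])
E
python3 w.py w1; python3 d.py 433 -327 200 3.1416
```

```text
t: 1.95
tcp_pos: [499.8, -19.9, 299.5]
ee_rot: [3.141, -0.001, 3.138]
ft_force: [-0.1, 0.5, -1.5]
gripper_width: 85.6
[499.6 -19.5 299.7] [ 3.1412e+00 -7.0000e-04  3.1392e+00] w 85.5 f [-0.1 -0.4  0.1]
turn [ 0.0004 -0.0007 -0.0024] shift m [ 0.0658 -0.3077  0.0996]
```

View pics/w1.png

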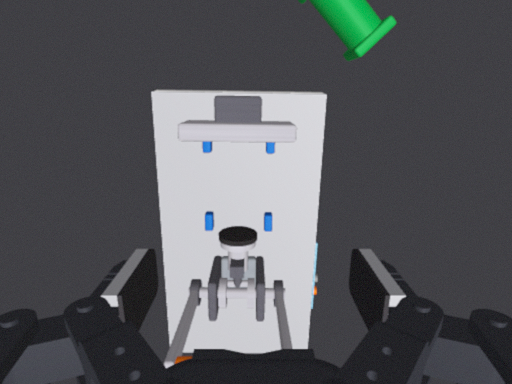

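The wrist picture shows the mill deck from row 92 down, the stop at (237,132), blue blocks at (208,146), (270,147), (209,221) and (268,222), and the pad at (238,236). I'll fit the deck sides and blocks.

```bash
python3 - <<'E'
import numpy as np,cv2
from h import *
c=dict(np.load('w1.npz'));T=c['T'];hsv=cv2.cvtColor(c['color'],cv2.COLOR_RGB2HSV)
b=((hsv[...,0]>100)&(hsv[...,0]<125)&(hsv[...,1]>150)).astype(np.uint8)
k,l,st,ce=cv2.connectedComponentsWithStats(b)
for i in range(1,k):
    if st[i,4]>40:
        q=onz(c,T,np.argwhere(l==i)[:,::-1],74)
        print(st[i],ce[i],np.round(onz(c,T,ce[i],74)[0],1),np.round(q.min(0)[:2],1),np.round(q.max(0)[:2],1))
V=hsv[...,2].astype(int)
L=[];Rr=[]
for v in range(160,215,3):
    row=V[v];br=np.where(row[120:360]>110)[0]+120
    L.append((br[0]-.5,v));Rr.append((br[-1]+.5,v))
for n,p in(('L',L),('R',Rr)):
    q=onz(c,T,p,60);f=np.polyfit(q[:,1],q[:,0],1);print(n,'slope',f[0],'x at y=10',np.polyval(f,10),np.std(q[:,0]-np.polyval(f,q[:,1])))
# stop-end deck edge
p=[]
for u in list(range(170,205,4))+list(range(270,310,4)):
    col=V[60:120,u];p.append((u,60+np.where(col>110)[0][0]-.5))
q=onz(c,T,p,60);f=np.polyfit(q[:,0],q[:,1],1);print('end slope',f[0],'y at x=519',np.polyval(f,519))
P=cloud(c,T);m=(c['depth']>0)&(abs(P[...,0]-519)<80)&(abs(P[...,1]-10)<15);print('deck z',np.median(P[...,2][m]))
# pad front: column profile
for v in range(225,246,2): print(v,np.round(P[v,238],0),end=' ')
E
```

```text
[203 142   8  10  78] [206.5        146.38461538] [553.  -35.5  74. ] [548.9 -40.4] [557.1 -30.2]
[267 143   7  10  69] [269.95652174 147.43478261] [481.6 -33.9  74. ] [478.1 -38.9] [484.9 -28.7]
[205 212   8  18 129] [208.79069767 220.47286822] [554.3  54.   74. ] [550.1  43.1] [558.9  65.1]
[265 213   7  18 120] [267.9   221.625] [483.1  55.8  74. ] [479.3  44.7] [486.7  66.8]
L slope 0.015842008134750903 x at y=10 616.7519672563245 0.3418479001038998
R slope 0.014100831029204905 x at y=10 419.886573545163 0.3496392031300419
end slope -0.016835144686555177 y at x=519 -95.84444313409367
deck z 60.29619220143206
225 [520.  66.  60.] 227 [520.  65.  69.] 229 [519.  65.  75.] 231 [519.  64.  82.] 233 [519.  65.  86.] 235 [519.  65.  93.] 237 [518.  65.  98.] 239 [518.  65. 104.] 241 [518.  65. 108.] 243 [518.  67. 110.] 245 [518.  69. 110.]
```

Seat is about (518.4, 9.3) with yaw -0.0155; the deck end edge, pad face and blocks agree to about 2 mm. Now to the jar.

```bash
python3 -m handwheel '[[[0,0,0,0.066,-0.308,0.1,1],[0,0,0,0.066,-0.308,0.1,1],[0,0,0,0.066,-0.308,0.1,1],[0,0,0,0.066,-0.308,0.1,1],[0,0,0,0.066,-0.308,0.1,1],[0,0,0,0.066,-0.308,0.1,1],[0,0,0,0.066,-0.308,0.1,1],[0,0,0,0.066,-0.308,0.1,1]]]'; python3 w.py w2; python3 - <<'E'
import numpy as np,cv2
from h import *
c=dict(np.load('w2.npz'));T=c['T'];P=cloud(c,T);hsv=cv2.cvtColor(c['color'],cv2.COLOR_RGB2HSV)
X,Y,Z=P[...,0],P[...,1],P[...,2]
m=(c['depth']>0)&(Z>47)&(Z<60)&(X>350)&(X<520)&(Y<-250)&(Y>-400)&(hsv[...,1]<170)
k,l,st,_=cv2.connectedComponentsWithStats(m.astype(np.uint8))
for i in range(1,k):
    if st[i,4]>60:
        q=P[l==i];print(st[i],q.mean(0),q.min(0),q.max(0))
# cylinder ridge
m=(c['depth']>0)&(Z>20)&(Y>-355)&(Y<-300)&(X>400)&(X<465)
q=P[m]
for y in range(-355,-300,10):
    r=q[(q[:,1]>=y)&(q[:,1]<y+10)];print(y,len(r),r[:,0].min(),r[:,0].max(),(r[:,0].min()+r[:,0].max())/2,r[:,2].max())
E
```

```text
t: 2.8
tcp_pos: [431.3, -328.8, 198.1]
ee_rot: [3.141, -0.003, 3.134]
ft_force: [0.1, 1.2, -0.3]
gripper_width: 85.4
[ 224  123   59  107 2594] [ 431.59400238 -329.00571662   50.02061701] [ 405.60652731 -376.21576273   47.0013036 ] [ 457.29844657 -276.59137278   54.62655684]
-355 3087 400.02434733282973 464.9697543949788 432.4970508639043 290.8805084871858
-345 8260 400.0014141982789 464.98698892381816 432.4942015610485 288.3321627968854
-335 461 410.78064376328257 453.524766066508 432.15270491489525 49.22574130719357
-325 446 410.64384306241243 452.62946487796694 431.6366539701897 49.526424986747145
-315 444 410.4754724875034 452.9996550476694 431.7375637675864 49.372337098058495
-305 215 410.3907416069719 453.1170968263396 431.75391921665573 49.588554664814524
```

View pics/w2.png

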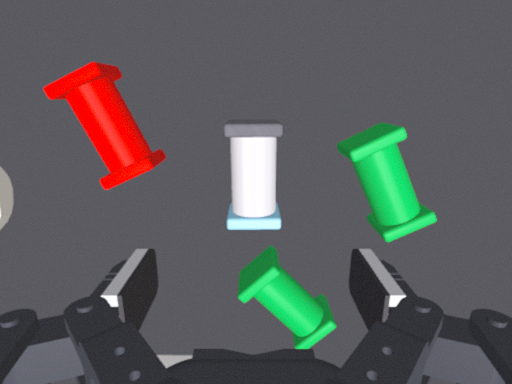

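The jar is centred at about (431.7, -326.5), aligned with the world axes. In the picture it's at (253,175), with the nearest look-alikes clear of both fingers. Descending.

```bash
python3 d.py 431.8 -327 45 3.1416; python3 -m handwheel '[[[0,0,-0.006,0,0.002,0.05,0.8],[0,0,-0.006,0,0.002,0.1,0.8],[0,0,-0.006,0,0.002,0.153,0.8],[0,0,-0.006,0,0.002,0.153,0.8],[0,0,-0.006,0,0.002,0.153,0.8]]]'; python3 d.py 431.8 -327 5 3.1416
```

```text
[ 432.  -327.1  198.9] [ 3.1398e+00 -1.9000e-03  3.1358e+00] w 85.4 f [ 0.4  0.4 -0.1]
turn [ 0.0018 -0.0019 -0.0058] shift m [-1.000e-04 -2.000e-04  1.539e-01]
t: 3.35
tcp_pos: [431.5, -322.8, 46.1]
ee_rot: [3.138, -0.004, -3.14]
ft_force: [0.0, -0.3, 0.7]
gripper_width: 68.2
[ 431.5 -322.8   46.1] [ 3.138  -0.0037 -3.1398] w 68.2 f [ 0.  -0.3  0.7]
turn [ 0.0036 -0.0038  0.0018] shift m [-0.0004 -0.0043  0.0411]
```

```bash
python3 -m handwheel '[[[0.003,-0.003,0,0,-0.004,0.015,0.8],[0.003,-0.003,0,0,-0.004,0.03,0.8],[0.003,-0.003,0,0,-0.004,0.041,0.8],[0.003,-0.003,0,0,-0.004,0.041,0.8],[0.003,-0.003,0,0,-0.004,0.041,0.8]]]'; python3 d.py 431.8 -327 5 3.1416
```

```text
t: 3.85
tcp_pos: [432.5, -327.1, 6.6]
ee_rot: [-3.141, 0.001, -3.14]
ft_force: [0.1, -0.3, 0.1]
gripper_width: 67.8
[ 432.5 -327.1    6.6] [-3.1409e+00  1.1000e-03 -3.1396e+00] w 67.8 f [ 0.1 -0.3  0.1]
turn [-0.0007  0.0011  0.002 ] shift m [0.0007 0.0001 0.0016]
```

```bash
python3 -m handwheel '[[[0,0,0,0,0,0.001,0.3],[0,0,0,0,0,0.001,0.3],[0,0,0,0,0,0.001,0.3],[0,0,0,0,0,0.001,0.3],[0,0,0,0,0,0.001,0.3],[0,0,0,0,0,0.001,0.3],[0,0,0,0,0,0.001,0.3],[0,0,0,0,0,0.001,0.3]]]' 60; python3 d.py 432 -327 150 3.1416
```

```text
t: 4.65
tcp_pos: [432.2, -327.8, 6.9]
ee_rot: [-3.139, 0.001, -3.14]
ft_force: [-3.0, 0.0, 8.1]
gripper_width: 42.5
[ 432.2 -327.8    6.9] [-3.1393e+00  1.0000e-03 -3.1401e+00] w 42.5 f [-3.   0.   8.1]
turn [-0.0022  0.001   0.0015] shift m [ 1.000e-04  5.000e-04 -1.431e-01]
```

```bash
python3 -m handwheel '[[[0,0,0,0,0,-0.02,0.3],[0,0,0,0,0,-0.05,0.3],[0,0,0,0,0,-0.09,0.3],[0,0,0,0,0,-0.143,0.3],[0,0,0,0,0,-0.143,0.3],[0,0,0,0,0,-0.143,0.3],[0,0,0,0,0,-0.143,0.3]]]'; python3 w.py w3; python3 - <<'E'
import numpy as np,cv2
from h import *
from plant import bot
s=bot.sense();print(s['tcp_pos'],s['ft_force'],s['gripper_width'])
c=bot.read_camera('scene');cv2.imwrite('pics/s3.png',c['color'][:,:,::-1])
E
python3 d.py 518.4 9 200 3.126
```

```text
t: 5.35
tcp_pos: [430.6, -326.4, 148.1]
ee_rot: [3.141, -0.002, -3.14]
ft_force: [-0.2, -0.4, -4.8]
gripper_width: 42.4
[ 430.34824381 -326.17516738  147.58044346] [-0.34829135 -0.48853293 -5.03427579] 42.002168890620084
[ 430.4 -326.2  147.5] [ 3.1406 -0.0032 -3.1401] w 42.4 f [-0.3 -0.7 -5.3]
turn [ 0.0009 -0.0032  0.0171] shift m [-0.0884  0.3351 -0.0525]
```

View pics/w3.png

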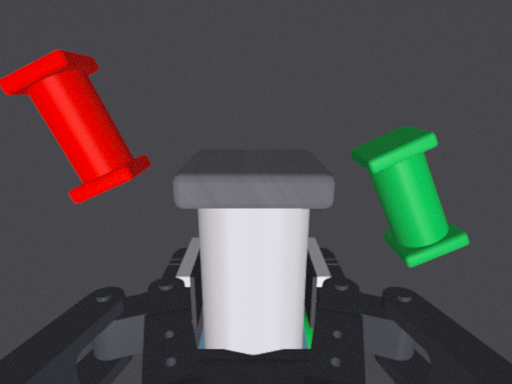

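View pics/s3.png

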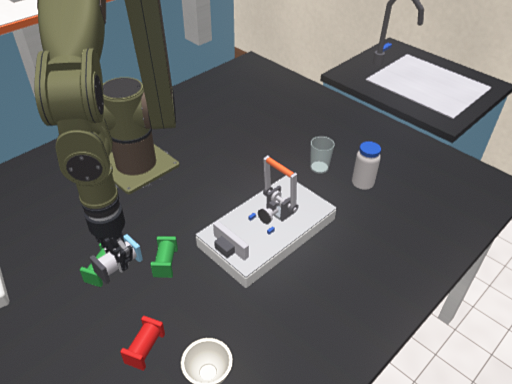

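The jar is held level, dark collar at (253,180) and facing -y (stop side). I'll measure where it sits in the hand.

```bash
python3 - <<'E'
import numpy as np
from h import *
c=dict(np.load('w3.npz'));P=cloud(c,c['T'])
for u in (190,220,253,285,315):
    print(u,[tuple(np.round(P[v,u],0)) for v in (148,152,158,170,178,190,203)])
r=P[172]; r=r[(r[:,2]>100)&(r[:,2]<260)]; print('collar x',r[:,0].min(),r[:,0].max())
print([tuple(np.round(P[v,253],1)) for v in (230,270,300,330)])
E
```

```text
190 [(np.float64(487.0), np.float64(-352.0), np.float64(1.0)), (np.float64(488.0), np.float64(-349.0), np.float64(1.0)), (np.float64(488.0), np.float64(-343.0), np.float64(1.0)), (np.float64(452.0), np.float64(-375.0), np.float64(187.0)), (np.float64(451.0), np.float64(-374.0), np.float64(192.0)), (np.float64(451.0), np.float64(-370.0), np.float64(193.0)), (np.float64(452.0), np.float64(-366.0), np.float64(193.0))]
220 [(np.float64(461.0), np.float64(-352.0), np.float64(-0.0)), (np.float64(446.0), np.float64(-375.0), np.float64(150.0)), (np.float64(445.0), np.float64(-375.0), np.float64(165.0)), (np.float64(443.0), np.float64(-375.0), np.float64(186.0)), (np.float64(442.0), np.float64(-374.0), np.float64(192.0)), (np.float64(442.0), np.float64(-370.0), np.float64(193.0)), (np.float64(442.0), np.float64(-366.0), np.float64(193.0))]
253 [(np.float64(432.0), np.float64(-352.0), np.float64(1.0)), (np.float64(432.0), np.float64(-375.0), np.float64(151.0)), (np.float64(432.0), np.float64(-375.0), np.float64(165.0)), (np.float64(432.0), np.float64(-375.0), np.float64(186.0)), (np.float64(43
[... 597 characters left out ...]
.float64(376.0), np.float64(-352.0), np.float64(0.0)), (np.float64(376.0), np.float64(-349.0), np.float64(-0.0)), (np.float64(407.0), np.float64(-375.0), np.float64(163.0)), (np.float64(412.0), np.float64(-375.0), np.float64(187.0)), (np.float64(413.0), np.float64(-374.0), np.float64(193.0)), (np.float64(413.0), np.float64(-370.0), np.float64(193.0)), (np.float64(412.0), np.float64(-366.0), np.float64(193.0))]
collar x 406.74564986628286 456.5765279062514
[(np.float64(431.8), np.float64(-355.3), np.float64(189.5)), (np.float64(431.8), np.float64(-339.8), np.float64(188.7)), (np.float64(431.8), np.float64(-327.7), np.float64(188.9)), (np.float64(431.8), np.float64(-314.6), np.float64(188.7))]
```

Held offset is jar minus TCP ≈ (+1.2, +1.2), with the underside 6.6 mm below the TCP. So the place target is TCP (517.2, 8.2, 67), yaw 3.127, and I'll go above it first.

```bash
python3 -m handwheel '[[[0,0,0,0,0,-0.03,0.3],[0,0,0.013,-0.02,0.04,-0.05,0.3],[0,0,0.013,-0.087,0.334,-0.053,0.3],[0,0,0.013,-0.087,0.334,-0.053,0.3],[0,0,0.013,-0.087,0.334,-0.053,0.3],[0,0,0.013,-0.087,0.334,-0.053,0.3],[0,0,0.013,-0.087,0.334,-0.053,0.3],[0,0,0.013,-0.087,0.334,-0.053,0.3]]]'; python3 d.py 517.2 8.2 200 3.127
```

```text
t: 6.25
tcp_pos: [515.6, 8.3, 198.6]
ee_rot: [3.141, -0.007, 3.13]
ft_force: [0.8, -0.3, -5.1]
gripper_width: 42.3
[515.6   8.3 198.6] [ 3.141  -0.0067  3.1299] w 42.3 f [ 0.8 -0.3 -5.1]
turn [ 0.0006 -0.0067  0.0029] shift m [-0.0016 -0.0001 -0.0014]
```

```bash
python3 -m handwheel '[[[0,-0.005,0.002,-0.0015,0,0.03,0.3],[0,-0.005,0.002,-0.0015,0,0.06,0.3],[0,-0.005,0.002,-0.0015,0,0.08,0.3],[0,-0.005,0.002,-0.0015,0,0.08,0.3],[0,-0.005,0.002,-0.0015,0,0.08,0.3]]]'; python3 w.py w4;python3 d.py 517.2 8.2 69 3.127;  python3 - <<'E'
import numpy as np,cv2
from h import *
from plant import bot
c=bot.read_camera('scene');cv2.imwrite('pics/s4.png',cv2.resize(c['color'][100:300,150:370,::-1],None,fx=3,fy=3))
c=dict(np.load('w4.npz'));P=cloud(c,c['T'])
print([tuple(np.round(P[v,253],1)) for v in (158,170,178,190,203)])
r=P[172]; r=r[(r[:,2]>100)&(r[:,2]<260)]; print('collar x',r[:,0].min(),r[:,0].max())
E
```

```text
t: 6.75
tcp_pos: [515.5, 8.4, 117.5]
ee_rot: [3.141, -0.005, 3.128]
ft_force: [0.7, 0.2, -3.8]
gripper_width: 42.5
[516.7   8.3 118.6] [ 3.1410e+00 -2.0000e-03  3.1277e+00] w 42.4 f [-0.1 -0.9 -3.8]
turn [ 0.0006 -0.002   0.0007] shift m [-0.0006 -0.0001  0.0496]
[(np.float64(516.0), np.float64(-40.3), np.float64(134.3)), (np.float64(516.1), np.float64(-40.5), np.float64(155.9)), (np.float64(516.1), np.float64(-39.5), np.float64(162.5)), (np.float64(516.2), np.float64(-35.6), np.float64(162.3)), (np.float64(516.2), np.float64(-31.1), np.float64(161.9))]
collar x 490.87192611233843 540.5550187481626
```

View pics/s4.png

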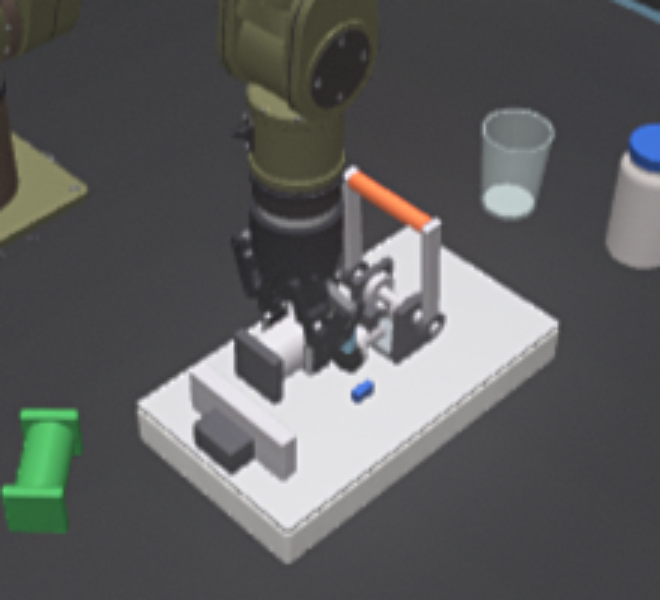

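View pics/w4.png

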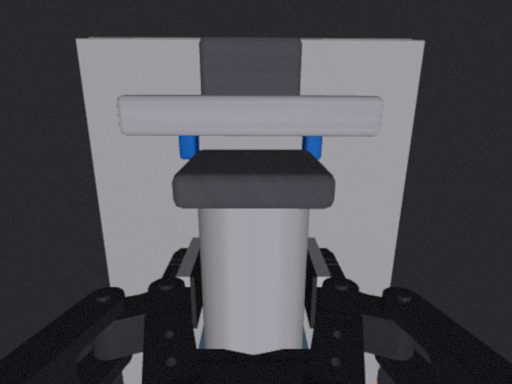

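Scene picture: the jar hangs over the cradle between stop and pad, with the lever at (390,200) clear of the hand. In the wrist picture the collar centre is at column 253 and the block pair at 250.5, so I'll shift 1.5 mm to world +x and lower.

```bash
python3 -m handwheel '[[[0,-0.002,0,-0.0015,0,0.015,0.3],[0,-0.002,0,-0.0015,0,0.028,0.3],[0,-0.002,0,-0.0015,0,0.036,0.3],[0,-0.002,0,-0.0015,0,0.042,0.3],[0,-0.002,0,-0.0015,0,0.046,0.3],[0,-0.002,0,-0.0015,0,0.046,0.3]]]'; python3 w.py w5;python3 d.py 518.4 8.2 67 3.127;  python3 - <<'E'
import numpy as np,cv2
from h import *
c=dict(np.load('w5.npz'));P=cloud(c,c['T'])
print([tuple(np.round(P[v,253],1)) for v in (158,170,178,190,203)])
r=P[172]; r=r[(r[:,2]>80)&(r[:,2]<260)]; print('collar x',r[:,0].min(),r[:,0].max())
E
```

```text
t: 7.45
tcp_pos: [518.9, 8.2, 73.3]
ee_rot: [3.141, 0.002, 3.127]
ft_force: [-0.3, -0.5, -5.4]
gripper_width: 42.3
[519.1   8.2  73.5] [3.1408e+00 2.0000e-03 3.1276e+00] w 42.3 f [ 0.1  0.1 -5.3]
turn [0.0008 0.002  0.0006] shift m [ 0.0007 -0.      0.0065]
[(np.float64(519.2), np.float64(-40.4), np.float64(89.8)), (np.float64(519.2), np.float64(-40.5), np.float64(111.2)), (np.float64(519.2), np.float64(-39.9), np.float64(119.2)), (np.float64(519.2), np.float64(-35.7), np.float64(117.8)), (np.float64(519.3), np.float64(-31.7), np.float64(118.8))]
collar x 494.1779003870506 543.7584730142391
```

View pics/w5.png

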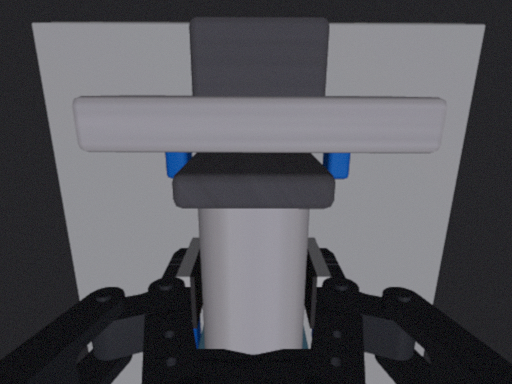

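In the picture the blocks' midpoint is column 258 against the collar at 253, so the jar is about 1.5–2 mm too far to +x. I'll correct that and set it down.

```bash
python3 -m handwheel '[[[0,0.002,0,0.0015,0,0,0.3],[0,0.002,0,0.0015,0,0.003,0.3],[0,0.002,0,0.0015,0,0.005,0.3],[0,0.002,0,0.0015,0,0.0065,0.3],[0,0.002,0,0.0015,0,0.0065,0.3],[0,0.002,0,0.0015,0,0.0065,0.3]]]';python3 d.py 517.6 8.2 67 3.127
```

```text
t: 8.1
tcp_pos: [517.5, 8.3, 67.1]
ee_rot: [3.141, -0.0, 3.128]
ft_force: [-0.6, 0.1, -4.1]
gripper_width: 42.4
[517.5   8.3  67.1] [ 3.1408e+00 -1.0000e-04  3.1276e+00] w 42.4 f [-0.6  0.1 -4.1]
turn [ 0.0008 -0.0001  0.0006] shift m [-0.0001 -0.0001  0.0001]
```

```bash
python3 -m handwheel '[[[0,0,0,0,0,0.0005,0.3],[0,0,0,0,0,0.001,0.3],[0,0,0,0,0,0.001,0.3]]]'; python3 -m handwheel '[[[0,0,0,0,0,0,0.55],[0,0,0,0,0,0,0.7],[0,0,0,0,0,0,0.85],[0,0,0,0,0,0,0.85],[0,0,0,0,0,0,0.85]]]'
```

```text
t: 8.4
tcp_pos: [517.6, 8.3, 67.0]
ee_rot: [3.141, 0.0, 3.128]
ft_force: [-3.5, -0.2, 5.4]
gripper_width: 42.4
t: 8.9
tcp_pos: [517.7, 8.3, 67.0]
ee_rot: [3.141, 0.001, 3.128]
ft_force: [0.4, 0.2, 0.5]
gripper_width: 72.7
```

Contact was felt (+5 N) and the jar is let go. Now straight up, and look.

```bash
python3 -m handwheel '[[[0,0,0,0,0,-0.02,0.85],[0,0,0,0,0,-0.05,0.85],[0,0,0,0,0,-0.1,0.85],[0,0,0,0,0,-0.15,0.85],[0,0,0,0,0,-0.2,0.85],[0,0,0,0,0,-0.233,0.85],[0,0,0,0,0,-0.233,0.4],[0,0,0,0,0,-0.233,0]]]'; python3 w.py w6; python3 d.py 519 70 300 3.127; python3 - <<'E'
import numpy as np,cv2
from plant import bot
c=bot.read_camera('scene');cv2.imwrite('pics/s6.png',cv2.resize(c['color'][100:300,150:370,::-1],None,fx=3,fy=3))
from h import *
c=dict(np.load('w6.npz'));P=cloud(c,c['T']);Z=P[...,2]
m=(c['depth']>0)&(Z>109)&(Z<116)&(abs(P[...,1]-9)<53.5)&(abs(P[...,0]-518)<40)
q=P[m];print(q.min(0),q.max(0))
E
```

```text
t: 9.7
tcp_pos: [518.0, 8.1, 300.4]
ee_rot: [3.141, 0.002, 3.128]
ft_force: [0.0, -0.3, -1.2]
gripper_width: 44.7
[517.2   8.1 299.1] [ 3.1407e+00 -6.0000e-04  3.1276e+00] w 37.0 f [-0.2 -0.4 -0.6]
turn [ 0.0008 -0.0006  0.0006] shift m [-0.001   0.0619 -0.0009]
[491.97671268 -40.15909729 109.00051462] [544.01172253  60.30410637 114.35453164]
```

View pics/w6.png

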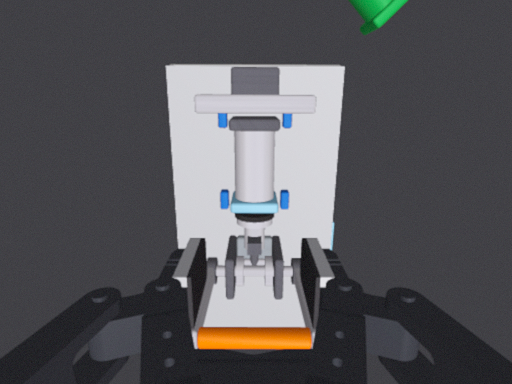

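View pics/s6.png

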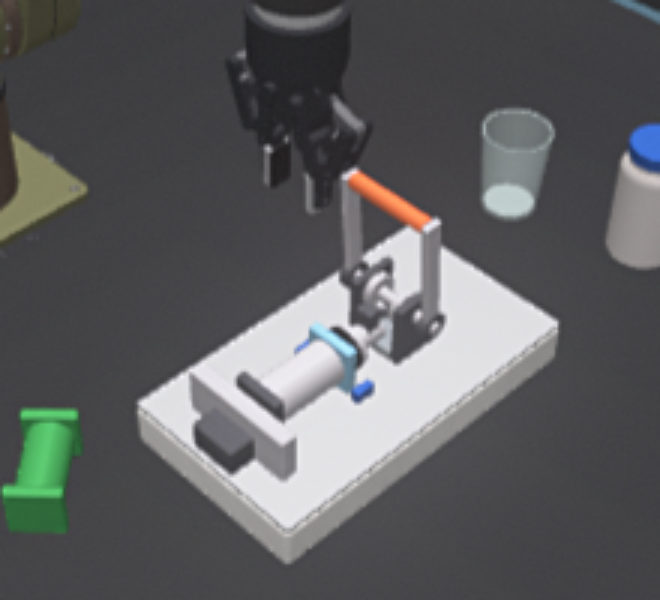

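The pictures show the jar seated: the dark collar at (255,124) just clear of the stop, the blue collar at (255,205) between the blocks and just clear of the pad, and the bar at (255,338). Now I'll locate the bar.

```bash
python3 - <<'E'
import numpy as np,cv2
from h import *
c=dict(np.load('w6.npz'));P=cloud(c,c['T']);hsv=cv2.cvtColor(c['color'],cv2.COLOR_RGB2HSV)
m=(hsv[...,0]<15)&(hsv[...,1]>170)&(hsv[...,2]>100)&(P[...,2]>200)&(c['depth']>0)
q=P[m];print(len(q),q.min(0),q.max(0),q.mean(0))
t=q[q[:,2]>np.percentile(q[:,2],90)];print('top',t.mean(0))
s=dict(np.load('scene0.npz'));P=cloud(s,s['T']);hsv=cv2.cvtColor(s['color'],cv2.COLOR_RGB2HSV)
m=(hsv[...,0]<15)&(hsv[...,1]>170)&(P[...,2]>200)&(P[...,2]<260)&(abs(P[...,0]-519)<60)&(abs(P[...,1]-119)<40)
q=P[m];print(len(q),q.min(0),q.max(0))
E
python3 d.py 520 119 300 1.555
```

```text
594 [476.75097494  -1.68250139 225.5398236 ] [563.68630368 123.68042032 374.22671948] [517.47032138 110.05200392 233.19457326]
top [514.81852375  96.70637584 258.25472998]
43 [477.19466204 108.15119296 228.57402563] [560.80434627 125.04169058 237.2151995 ]
[516.7   8.1 298.4] [ 3.1409e+00 -2.3000e-03  3.1276e+00] w 29.3 f [-0.5 -0.8 -0.1]
turn [-1.2000e-03 -2.4000e-03  1.5726e+00] shift m [-0.0018  0.111  -0.0015]
```

```bash
python3 -m handwheel '[[[0,0,1.572,-0.002,0.11,-0.02,0.6],[0,0,1.572,-0.002,0.11,-0.02,0.6],[0,0,1.572,-0.002,0.11,-0.02,0.6],[0,0,1.572,-0.002,0.11,-0.02,0.6],[0,0,1.572,-0.002,0.11,-0.02,0.6],[0,0,1.572,-0.002,0.11,-0.02,0.6],[0,0,1.572,-0.002,0.11,-0.02,0.6],[0,0,1.572,-0.002,0.11,-0.02,0.6]]]'; python3 d.py 520 118.5 270 1.555
```

```text
t: 10.6
tcp_pos: [519.2, 117.9, 316.1]
ee_rot: [-3.136, -0.002, 1.951]
ft_force: [-0.5, 0.4, 0.3]
gripper_width: 51.3
[519.2 117.9 316.1] [-3.1357e+00 -1.6000e-03  1.9508e+00] w 51.3 f [-0.5  0.4  0.3]
turn [-0.0061 -0.0004  0.3958] shift m [0.0002 0.0012 0.0461]
```

```bash
python3 -m handwheel '[[[-0.006,0,0.396,0,0.001,0,0.6],[-0.006,0,0.396,0,0.001,0,0.6],[-0.006,0,0.396,0,0.001,0,0.6],[-0.006,0,0.396,0,0.001,0.02,0.6],[-0.006,0,0.396,0,0.001,0.046,0.6],[-0.006,0,0.396,0,0.001,0.046,0.6],[-0.006,0,0.396,0,0.001,0.046,0.6]]]'; python3 w.py w7; python3 d.py 520 118.5 209 1.555
python3 - <<'E'
import numpy as np,cv2
from h import *
c=dict(np.load('w7.npz'));P=cloud(c,c['T']);hsv=cv2.cvtColor(c['color'],cv2.COLOR_RGB2HSV)
m=((hsv[...,0]<15)&(hsv[...,1]>170)&(hsv[...,2]>100)&(c['depth']>0)).astype(np.uint8)
k,l,st,_=cv2.connectedComponentsWithStats(m)
for i in range(1,k):
    if st[i,4]>100:
        q=P[l==i];q=q[(q[:,2]<245)&(q[:,2]>220)];print(st[i],np.percentile(q,2,axis=0),np.percentile(q,98,axis=0))
E
```

```text
t: 11.3
tcp_pos: [518.7, 117.9, 268.7]
ee_rot: [-3.138, 0.001, 1.555]
ft_force: [-0.2, 0.4, -0.4]
gripper_width: 50.9
[519.6 118.2 269.9] [-3.1402e+00 -1.0000e-04  1.5548e+00] w 51.2 f [ 0.9  0.1 -0.4]
turn [-0.0014 -0.0001 -0.0002] shift m [0.0003 0.0005 0.0609]
[ 240  152   28  141 1116] [476.78050312 110.87509509 229.97748497] [561.05477096 126.49263849 236.61488971]
```

View pics/w7.png

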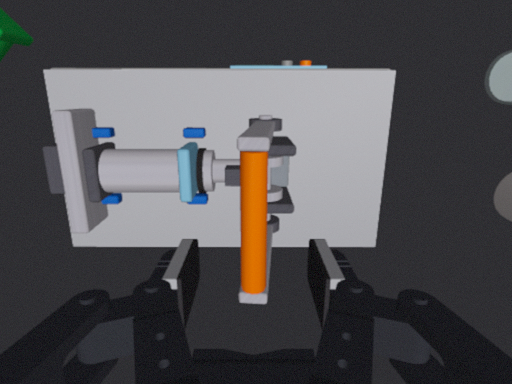

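The bar lies at (254,220) midway between the fingers, centred at y≈118.7 and z≈229. Descend and pinch.

```bash
python3 -m handwheel '[[[0,0,0,0,0,0.03,0.6],[0,0,0,0,0,0.05,0.6],[0,0,0,0,0,0.06,0.6],[0,0,0,0,0,0.06,0.6]]]'; python3 -m handwheel '[[[0,0,0,0,0,0,0.3],[0,0,0,0,0,0,0.1],[0,0,0,0,0,0,0.1],[0,0,0,0,0,0,0.1],[0,0,0,0,0,0,0.1],[0,0,0,0,0,0,0.1],[0,0,0,0,0,0,0.1]]]' 40; python3 d.py 520 118.5 209 1.555
```

```text
t: 11.75
tcp_pos: [519.1, 118.1, 209.4]
ee_rot: [-3.139, 0.0, 1.555]
ft_force: [-0.1, -0.3, 0.1]
gripper_width: 50.8
t: 12.45
tcp_pos: [520.1, 118.1, 210.8]
ee_rot: [-3.141, -0.0, 1.555]
ft_force: [-0.4, -1.7, 5.5]
gripper_width: 14.9
[520.1 118.1 210.8] [-3.1415e+00 -1.0000e-04  1.5546e+00] w 14.9 f [-0.4 -1.7  5.5]
turn [-0.0001 -0.0001 -0.0004] shift m [ 0.0004 -0.0001  0.0018]
```

Pinched (14.9 mm). Following the arc in small rows: first half.

```bash
python3 -m handwheel '[[[0,0,0,0.0104,0,-0.0005,0.1],[0,0,0,0.0224,0,0,0.1],[0,0,0,0.0343,0,0.002,0.1],[0,0,0,0.046,0,0.005,0.1],[0,0,0,0.057,0,0.009,0.1],[0,0,0,0.068,0,0.014,0.1],[0,0,0,0.078,0,0.0205,0.1],[0,0,0,0.0877,0,0.028,0.1]]]'; python3 -c "
from plant import bot;s=bot.sense();print(s['tcp_pos'],s['ft_force'],s['ft_torque'],s['gripper_width'])"
```

```text
t: 13.25
tcp_pos: [521.8, 203.8, 183.7]
ee_rot: [3.14, 0.006, 1.554]
ft_force: [-1.6, -8.7, 8.5]
gripper_width: 14.8
[521.76216235 203.79166785 183.70868567] [-1.64578577 -8.68464102  8.54014093] [-2.11699316  0.14979211 -0.01675522] 14.847205319502057
```

```bash
python3 -m handwheel '[[[0,0,0,0.011,0,0.009,0.1],[0,0,0,0.019,0,0.018,0.1],[0,0,0,0.026,0,0.0275,0.1],[0,0,0,0.0315,0,0.038,0.1],[0,0,0,0.0365,0,0.049,0.1],[0,0,0,0.040,0,0.06,0.1],[0,0,0,0.043,0,0.072,0.1],[0,0,0,0.0445,0,0.084,0.1]]]'; python3 -c "
from plant import bot;s=bot.sense();print(s['tcp_pos'],s['ft_force'],s['ft_torque'],s['gripper_width'])"
```

```text
t: 14.05
tcp_pos: [522.6, 248.2, 98.2]
ee_rot: [3.14, 0.006, 1.554]
ft_force: [0.3, -0.3, -1.2]
gripper_width: 14.7
[522.62245465 248.24750662  98.18819148] [ 0.34480272 -0.29451665 -1.15932554] [-0.51404985 -0.20314423 -0.01743126] 14.688702288840224
```

```bash
python3 -m handwheel '[[[0,0,0,0.0005,0,0.004,0.1],[0,0,0,0.0005,0,0.007,0.1],[0,0,0,0.0005,0,0.008,0.1],[0,0,0,0.0005,0,0.008,0.1]]]'; python3 -m handwheel '[[[0,0,0,0,0,0,0.3],[0,0,0,0,0,0,0.5],[0,0,0,0,0,0,0.6],[0,0,0,0,0,0,0.6],[0,0,0,0,0,0,0.6],[0,0,0,0,0,0,0.6]]]'
```

```text
t: 14.45
tcp_pos: [522.6, 248.6, 90.1]
ee_rot: [3.14, 0.006, 1.554]
ft_force: [1.5, -2.2, -3.3]
gripper_width: 14.8
t: 15.05
tcp_pos: [522.6, 248.7, 90.2]
ee_rot: [3.14, 0.005, 1.554]
ft_force: [-0.3, 0.0, 0.8]
gripper_width: 51.5
```

Released. Straight up to clear, then look.

```bash
python3 -m handwheel '[[[0,0,0,0,0,-0.02,0.6],[0,0,0,0,0,-0.05,0.6],[0,0,0,0,0,-0.1,0.6],[0,0,0,0,0,-0.15,0.6],[0,0,0,0,0,-0.18,0.6],[0,0,0,0,0,-0.18,0.6]]]'; python3 -m handwheel '[[[0,0,0,-0.05,-0.05,-0.03,0.6],[0,0,0,-0.1,-0.1,-0.05,0.6],[0,0,0,-0.1,-0.15,-0.05,0.6],[0,0,0,-0.1,-0.15,-0.05,0.6],[0,0,0,-0.1,-0.15,-0.05,0.6]]]'; python3 - <<'E'
import numpy as np,cv2
from plant import bot
from h import *
for n in('scene','top'):
    c=bot.read_camera(n);a=c['color'][:,:,::-1]
    cv2.imwrite(f'pics/{n}8.png',a if n=='top' else cv2.resize(a[100:300,150:370],None,fx=3,fy=3))
    P=cloud(c,c['T']);hsv=cv2.cvtColor(c['color'],cv2.COLOR_RGB2HSV)
    m=(hsv[...,0]<15)&(hsv[...,1]>170)&(P[...,2]>80)&(P[...,2]<260)&(abs(P[...,0]-519)<70)&(abs(P[...,1]-190)<100)
    q=P[m];print(n,'bar',len(q),np.percentile(q,2,axis=0),np.percentile(q,98,axis=0)) if len(q) else 0
    m=(P[...,2]>108)&(P[...,2]<117)&(abs(P[...,0]-518)<24)&(P[...,1]>-47)&(P[...,1]<75)
    q=P[m];print('jar top',np.percentile(q,1,axis=0),np.percentile(q,99,axis=0))
E
```

```text
t: 15.65
tcp_pos: [524.9, 251.0, 275.9]
ee_rot: [3.131, 0.001, 1.554]
ft_force: [0.2, 0.1, -0.1]
gripper_width: 51.0
t: 16.15
tcp_pos: [367.9, 151.6, 324.8]
ee_rot: [3.133, 0.001, 1.553]
ft_force: [1.5, 1.4, 0.8]
gripper_width: 51.0
scene bar 7 [480.06165671 241.57328041 108.93770732] [556.81553491 249.13959632 112.25812752]
jar top [495.21474335 -46.72619226 108.0794922 ] [541.27020819  59.37006807 113.89453059]
top bar 27 [496.16307066 241.34036178 109.80127643] [563.96588998 256.28214971 120.33295664]
jar top [495.6787854  -45.39658097 108.0108531 ] [540.93675363  65.97706347 115.78031718]
```

View pics/scene8.png

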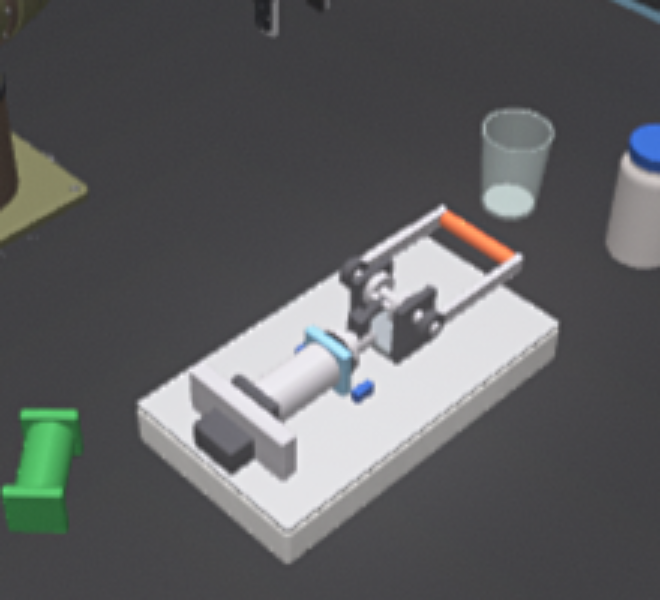

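View pics/top8.png

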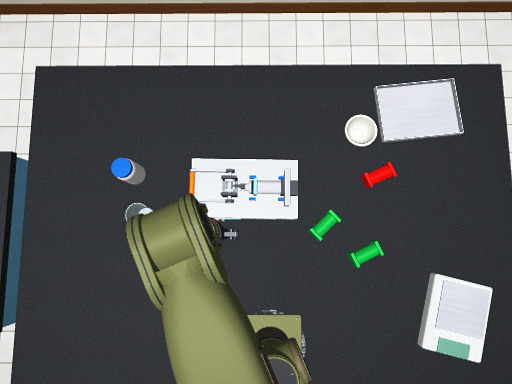

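The lever lies level with the bar at z≈110, y≈249, and the bystanders and look-alikes are unmoved. One close look at the gap between jar and stop.

```bash
python3 -m handwheel '[[[0,0,0,-0.05,0.03,0.01,0.6],[0,0,0,-0.1,0.06,0.02,0.6],[0,0,0,-0.15,0.09,0.02,0.6],[0,0,0,-0.17,0.1,0.02,0.6],[0,0,0,-0.17,0.1,0.02,0.6],[0,0,0,-0.17,0.1,0.02,0.6]]]'; python3 w.py w9; python3 - <<'E'
import numpy as np,cv2
a=cv2.imread('pics/w9.png');cv2.imwrite('pics/w9z.png',cv2.resize(a[40:280,60:420],None,fx=2,fy=2))
E
```

```text
t: 16.85
tcp_pos: [470.6, -19.1, 303.7]
ee_rot: [3.133, -0.001, 1.551]
ft_force: [0.2, 0.6, 0.9]
gripper_width: 51.4
```

View pics/w9z.png

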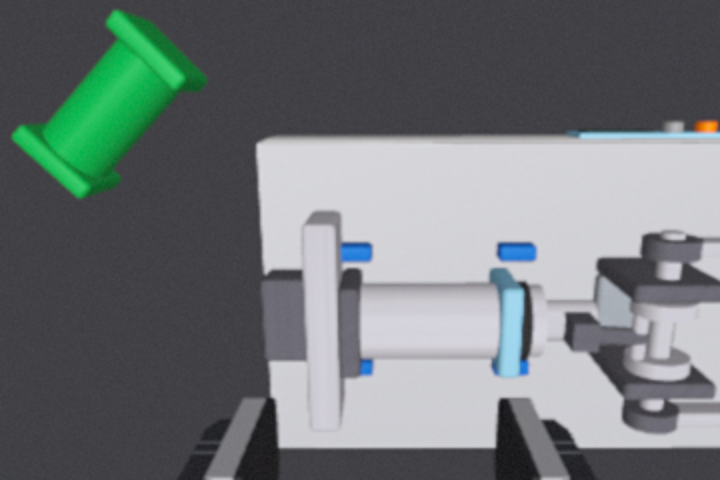

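The dark collar at (350,323) is flush with the stop and the pad's rubber face at (525,320) is pressed on the blue collar, with no gap at either end. The robot is clear, so I'll hand in.

```bash
python3 -c "
from plant import bot;s=bot.sense();print(s['t'],s['ft_force']);print(bot.close_job())"
```

```text
16.9 [ 0.85796825 -0.02060991 -0.52970052]
the job is handed in; nothing more can be done
None
```

I laid the steel jar in the cradle with its dark end to the stop, let go of it, then pinched the orange bar and swung the lever over until it was fully closed. I let go of the bar, backed off and handed in at 16.9 s of the 58 s.

- **Lever:** the last pictures show it level, with the bar at about z = 110 mm, y = 249 mm, which matches fully closed.
- **Jar:** it sits flush against the stop with the pad on its other end and no gap visible at either. I did not measure the clamping force.
- **Bystanders:** the mortar, the bottle and the look-alikes stand where they started. In the last top view the arm partly hid the beaker, but the scene view shows it in place.
- **Forces:** the highest wrist force in the readings printed between moves was about 12 N.

No check failed. While lowering the jar, the wrist pictures showed it 1.5 to 2 mm off to the side, and I corrected that before setting it down.

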